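# Fit the breakfast warmer's knob and hold it pressed

## Robot

A 6-joint arm with a two-finger parallel gripper is mounted at the origin on the work surface. World frame = base frame: x ahead of the robot, y to its left, z up, the work surface at z = 0. Lengths are in m, angles in rad, forces in N, time in s.
With the tool pointing down it reaches from about 0.4 to 0.825 m from the base axis. Payload 7 kg.
Tool frame: the origin (TCP) lies between the finger pads; the fingertips stand 14 mm ahead of it and the grasp point (between the pads) lies 5 mm behind it; x points along the fingers, y is the direction in which the jaws open and shut, and the axes are right-handed (so a half turn about x gives the same grasp; the last joint's range is limited). The gripper opens to 88 mm and grips with 3 to 60 N. Pads are 19 mm wide; open, the fingers measure 130 mm over their backs; the gripper's body (78 mm by 193 mm) begins 47 mm behind the grasp point.
Start: joints at [1.431, 0.359, 0.012, 0, -1.224, -0.288], TCP at [0.28, 0.614, 0.241] pointing down, gripper open.
Joint ranges: [-3.07, 3.07], [-1.43, 2.12], [-1.02, 1.25], [-3.03, 1.67], [-3.05, -0], [-3.03, 3.03]. Speed limits (rad/s): [2.39, 2.39, 3.01, 3.14, 3.14, 3.14].

## Interface

Orientations are given as a unit quaternion [w, x, y, z].
In Python, from plant import manip gives the robot as it stands.
- The arm moves only by the tool jog_arm, never from a script. Its argument "commands" is a list of rows, each a list of 4 numbers: the shift along the tool's x, y, z in m, then the turn about the tool's x in degrees. In form: [[dx, dy, dz, spin], ...]. A call has exactly 10 rows; each row is the pose to reach, as a shift and turn from the pose measured when the call began, along the tool's axes at that moment; what a row does not reach only later rows make up. A row lasts 1/12 s, in which the tool goes at most 41.7 mm and 7.16 degrees, less where a joint would pass 70% of its speed; a pose out of reach is approached as far as the arm can. A call with a gripper value outside its range is refused whole. "hand" is the opening, from 0 (shut) to 1 (fully open), set as the call begins (left out, the last holds). The fingers move at their own pace and stop on an object; "grip_force" is the grip in N (left out, the last holds). Time passes only in rows, so rows that repeat a pose let the fingers close, or fill a call up. It gives the time, the measured TCP pose, the force and the opening at its end, in the units of the state.
- manip.read_state(): the state, without advancing time (a new reading comes with each control period).
- manip.snapshot(name): name is "side" or "top"; returns a dict with "pixels" (420x560x3 uint8, red, green, blue), "range_z" (420x560 float32, m along the optical axis (not along the pixel's ray), 0 where there is no reading), "fx", "fy", "cx", "cy" (pixels), "pose" (4x4, takes a point from camera to world coordinates). Camera axes: x right, y down, z forward; pixel columns grow to the right and rows downward; lengths in m; the calibration is good to about 2 mm. A picture is of the moment at which its call begins.
- manip.close_job(): hands the job in, once; it reports no verdict.
The state is a dict: "clock": time; "joint_positions": joint angles; "joint_vel": joint speeds; "effort": joint torques, N m; "position": TCP position; "tcp_rot": TCP orientation; "ft_force": force on the tool from outside, world axes, zero at the start; "wrist_torque": the same for the moment, N m; "gripper_width": opening from 0.0 (shut) to 1.0 (fully open).
Only numpy, scipy, OpenCV 4.12 (cv2) and the standard library are available. Lean on these libraries where they do the work, as an engineer would, in place of code of your own. Each camera call takes 0.05 s, during which the arm holds its last target.

## Task

The induction warmer's control knob is kept in the drawer of the wooden bread riser: pull that drawer wide open by its handle and take the knob out. Turn the knob so that its D-shaped bore matches the flat of the warmer's bare spindle, push it fully home onto the spindle, then press knob and spindle all the way down and keep them pressed, as one does to switch the warmer on: finish while still holding the knob down. Leave the drawer open, and the pan, the jam jar, the mug and the pepper mill where they stand.

Things in the scene. Friction and masses are not known exactly. Their poses are not given: they have to be found in the camera images.
- drawer_handle (a point): Steel mushroom pull in the middle of the dark drawer front of a low oak riser (280 x 280 mm, 80 mm high, baguettes at the back, up to 145 mm). Head 28 mm across, 13 mm thick, on a 14 mm stem. The point is the head's centre, 29 mm out from the drawer front, 44 mm above the table. Axes are the riser's: the drawer pulls out along -x, z up. Can be pinched from above, across y.
- drawer (a joint): How far the drawer is pulled out, m: 0 shut, 0.17 at its stop; starts 0 to 12 mm out. Slides with 1 to 2 N and stays where left. Its floor is 19 mm, its side walls' tops 48 mm, its front's top 76 mm above the table. A partition closes off a 52 mm strip with teaspoons along the -y side; the knob lies alone in the rest (180 mm wide), 50 to 90 mm behind the face of the front, and rides along.
- knob_mid (a point): Loose black control knob, about 45 g, 30 mm tall, standing upright on the drawer floor: a round hub 40 mm across, 16 mm high, and on it a grip bar 38 mm long (x), 12 mm wide (y), 14 mm high. The point is on the knob's axis 15 mm above its underside; the bar runs from 1 to 15 mm above the point. z up; +x along the bar to the end with the white pointer line.
- knob_bore (a point): Centre of the knob's underside, on its axis, where the D bore opens: 13 mm across, 12 mm deep, its flat 1.9 mm from the axis on the +x (white pointer) side. Axes as the knob's.
- spindle_tip (a point): Centre of the top end of the bare brass D-spindle, 12 mm across, 7.5 mm across the flat, end bevelled by 1 mm, upright in the aluminium strip of the induction warmer (360 x 290 mm, black glass). 82 mm above the table unpressed. z up; +x points squarely out of the flat, which is 1.5 mm off the axis. It matches the knob when both x axes point the same way. The knob turns it with light friction.
- dial (a point): Centre of the black printed dial on the warmer's control strip, where the spindle comes out, 65 mm above the table; the spindle stands 17 mm out of it. With the knob fully home and not pressed, the spindle's end touches the end of the bore, the knob's underside is 5 mm above this point and its middle 20 mm above it. Axes are the warmer's: the pan stands towards +x.
- spindle (a joint): How far the spindle is pressed down, m: 0 at rest, 0.003 at its stop. Its spring begins to yield at 2.5 N, is at the stop with 7 N and pushes back up when let go.
- pan_mid (a point): Lidded steel pan on the warmer's glass, 206 mm across and 78 mm high (its top 143 mm above the table) with the lid's knob, with a black handle 150 mm long along its +x; the point is 30 mm above its underside. Leave alone.
- jam_mid (a point): Red jam jar with a white lid, 60 mm across, 79 mm high, standing on the table between riser and warmer; the point is at half height. Leave alone.
- mug_mid (a point): White ceramic mug with a handle, 70 mm across, 85 mm high, at one side; the point is at half height. Leave alone.
- mill_mid (a point): Dark turned wooden pepper mill, 54 mm across, 124 mm high, at one side; the point is at half height. Leave alone.

How it is judged:
On the way, in this order (a step that is already met when the one before it is completed fails the run):
1. the drawer is pulled wide open (at least 100 mm) (value of joint drawer above 0.1 m), for 0.2 s.
2. the knob is held clear of the drawer (height (world z) of knob_mid above 0.085 m and contact force between the fingers and knob above 1 N and contact force between knob and riser below 0.05 N and horizontal distance between knob_mid and spindle_tip above 0.02 m), for 0.2 s.
At the end, for the whole second after the job is handed in: The knob is fully home on the spindle (spindle's end within 2 mm of the bore's end, axes within 3 mm and 0.12 rad, flats matched within 0.3 rad), the spindle stays pressed by more than 2 of its 3 mm with the fingers still on the knob, and the drawer is still open (over 60 mm) (z of knob_mid in the frame of spindle_tip between 0 and 0.005 m and horizontal distance between knob_mid and spindle_tip below 0.003 m and angle between the x axis of knob_mid and the x axis of spindle_tip, either way round below 0.3 rad and angle between knob_mid's own z axis and vertical below 0.12 rad and value of joint spindle above 0.002 m and contact force between the fingers and knob above 2 N and value of joint drawer above 0.06 m); the arm keeps its last pose, push and grip.
It fails at once if a bystander is shifted by more than 30 mm or tipped (distance of any of pan_mid, jam_mid, mug_mid, mill_mid from where it was at the start of the episode above 0.03 m or angle between any of pan_mid, jam_mid, mug_mid, mill_mid's own z axis and vertical above 0.3 rad).
It also fails if it takes over 64 s, if anything falls off the work surface, if the arm or the gripper's body presses on something with over 40 N, if the wrist force passes 120 N, or if a joint passes its speed limit or range.

## Working session

There is one attempt and no reset: what is moved stays moved. The work goes in short steps, Python scripts to look and compute and a tool call to move; the robot and the scene stay as the last step left them, time stands still between calls to the robot, and variables do not carry over. Pictures are saved under pics/ and viewed, and the job is handed in when it is done.

Besides the shell and the picture viewer there is one more tool, called after "Emit:" as name([rows], argument=value, ...), one row to a line, values as JSON. jog_arm: Moves the arm, as the interface text tells. Its arguments: {"type":"object","properties":{"commands":{"type":"array","items":{"type":"array","items":{"type":"number"}}},"hand":{"type":"number"},"grip_force":{"type":"number"}},"required":["commands"]}

```bash
ls; mkdir -p pics; python3 - <<'E'
from plant import manip
import cv2,pickle
print(manip.read_state())
for n in("top","side"):
    s=manip.snapshot(n); pickle.dump(s,open(f"{n}0.pkl","wb"))
    cv2.imwrite(f"pics/{n}0.png",s["pixels"][:,:,::-1]); print(n,s["fx"],s["fy"],s["cx"],s["cy"],s["pose"].round(3))
E
```

```text
pics
{'clock': 0.0, 'joint_positions': array([ 1.43108157e+00,  3.59401954e-01,  1.10866740e-02, -3.41995077e-04,
       -1.22409657e+00, -2.88116654e-01]), 'joint_vel': array([ 0.00088147,  0.00013328,  0.00119597,  0.00074328,  0.00129284,
       -0.00063365]), 'effort': array([ 2.62803725e-03, -5.82729685e+01,  2.93050289e+01,  6.99738890e+00,
        6.93943395e-03, -1.58527764e-04]), 'position': array([0.27988071, 0.61374542, 0.2396265 ]), 'tcp_rot': array([ 0.14957242, -0.6909098 ,  0.15072848,  0.69105186]), 'ft_force': array([-0.15792116, -0.42915607, -0.42903802]), 'wrist_torque': array([ 0.02841249,  0.02669469, -0.00389382]), 'gripper_width': 0.999780909215646}
top 399.42352669132134 399.42352669132134 280.2784467309875 209.11686049724028 [[-2.400e-02 -9.740e-01  2.270e-01  3.960e-01]
 [-1.000e+00  2.300e-02 -4.000e-03  1.300e-02]
 [-1.000e-03 -2.270e-01 -9.740e-01  1.127e+00]
 [ 0.000e+00  0.000e+00  0.000e+00  1.000e+00]]
side 381.30987269052275 381.30987269052275 278.42209940406 205.94975407716825 [[ 0.879 -0.335  0.339  0.184]
 [-0.476 -0.641  0.602 -0.728]
 [ 0.015 -0.69  -0.724  0.988]
 [ 0.     0.     0.     1.   ]]
```

View pics/top0.png

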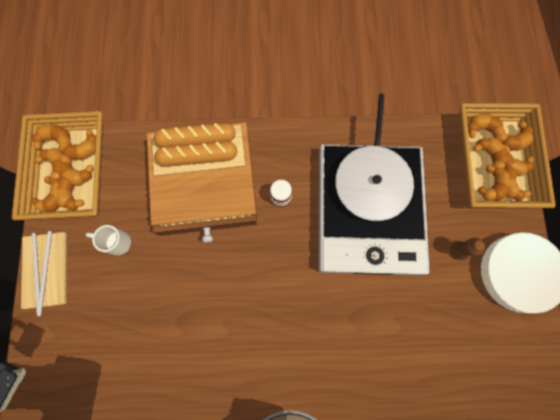

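View pics/side0.png

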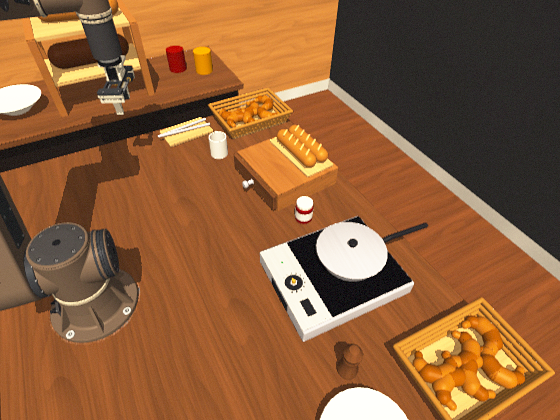

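The top view shows the riser around (200,180), its handle at (207,236), the jam jar at (281,192), the warmer dial and spindle at (375,256), the mug at (112,240) and the mill at about (470,248). Next I'll zoom in and measure.

```bash
cat > h.py <<'E'
import numpy as np,cv2,pickle
from scipy.spatial.transform import Rotation as R
def ray(s,u,v):
    d=np.array([(u-s["cx"])/s["fx"],(v-s["cy"])/s["fy"],1.]);return s["pose"][:3,3],s["pose"][:3,:3]@d
def onz(s,u,v,z):
    o,d=ray(s,u,v);return o+d*(z-o[2])/d[2]
def proj(s,p):
    q=np.linalg.inv(s["pose"])@np.append(p,1);return s["fx"]*q[0]/q[2]+s["cx"],s["fy"]*q[1]/q[2]+s["cy"]
def cloud(s):
    v,u=np.mgrid[:420,:560];z=s["range_z"];P=np.stack([(u-s["cx"])/s["fx"]*z,(v-s["cy"])/s["fy"]*z,z],-1)
    W=P@s["pose"][:3,:3].T+s["pose"][:3,3];W[z==0]=np.nan;return W
def crop(s,u0,v0,u1,v1,k,name):
    cv2.imwrite(name,cv2.resize(s["pixels"][v0:v1,u0:u1,::-1],None,fx=k,fy=k,interpolation=cv2.INTER_CUBIC))
E
python3 - <<'E'
from h import *
t=pickle.load(open("top0.pkl","rb"));s=pickle.load(open("side0.pkl","rb"))
a=[t["pixels"][200:260,140:270],t["pixels"][225:285,310:440],s["pixels"][160:220,220:350],s["pixels"][252:312,240:370]]
im=np.vstack([np.hstack(a[:2]),np.hstack(a[2:])])
cv2.imwrite("pics/z0.png",cv2.resize(im[:,:,::-1],None,fx=3,fy=3,interpolation=cv2.INTER_CUBIC))
print(onz(t,207,236,.05),onz(t,375,256,.075),onz(s,248,184,.044),onz(s,293,283,.075))
W=cloud(t)
for n,z0,z1 in(("riser",.07,.09),("warmer",.055,.075)):
    m=(W[...,2]>z0)&(W[...,2]<z1)
    k,l,st,c=cv2.connectedComponentsWithStats(m.astype(np.uint8))
    for i in range(1,k):
        if st[i,4]>400:
            p=W[l==i];r=cv2.minAreaRect(p[:,:2].astype(np.float32));print(n,st[i],r,p[:,2].mean())
E
```

```text
[0.57635924 0.21013809 0.05      ] [ 0.50845109 -0.23746336  0.075     ] [0.58057428 0.20454269 0.044     ] [ 0.50638436 -0.24745879  0.075     ]
riser [ 148  123  108  110 6318] ((0.7397533655166626, 0.22659271955490112), (0.2856820523738861, 0.2806861400604248), 5.478027820587158) 0.07943128800385396
warmer [ 460  104   95  104 2046] ((0.7870956659317017, -0.6310580968856812), (0.23398448526859283, 0.3092602491378784), 87.96161651611328) 0.06772280545467117
warmer [  12  112   91  108 1943] ((0.7882367372512817, 0.6277674436569214), (0.3099319338798523, 0.23213006556034088), 1.4342411756515503) 0.06679352340321049
warmer [ 469  114   65   85 2183] ((0.7881786823272705, -0.630882203578949), (0.180490642786026, 0.25364288687705994), 88.7839584350586) 0.06095740146155778
warmer [  33  125   62   85 1972] ((0.7834246158599854, 0.635871171951294), (0.17587628960609436, 0.24637971818447113), 83.64653015136719) 0.060007294240405816
warmer [ 320  145  109  130 8770] ((0.6456385254859924, -0.2464151382446289), (0.2900106608867645, 0.3598153591156006), 86.89453125) 0.06476572725525033
```

View pics/z0.png

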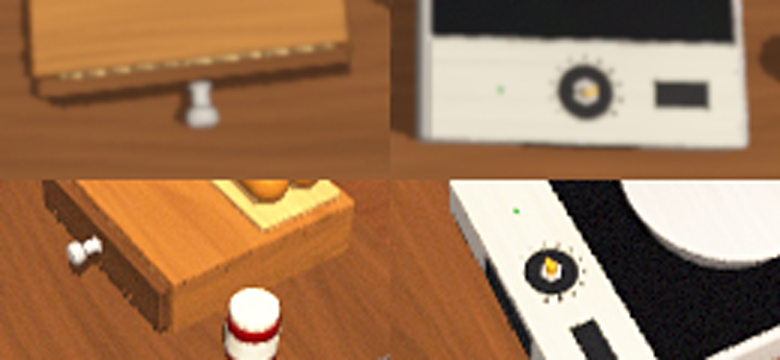

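```bash
python3 - <<'E'
from h import *
from plant import manip
print(R.from_quat(manip.read_state()["tcp_rot"],scalar_first=True).as_matrix().round(3))
t=pickle.load(open("top0.pkl","rb"));s=pickle.load(open("side0.pkl","rb"))
ti=[t["pixels"].astype(float)];si=[s["pixels"].astype(float)]
for i in range(3): ti.append(manip.snapshot("top")["pixels"].astype(float)); si.append(manip.snapshot("side")["pixels"].astype(float))
print(np.abs(ti[1]-ti[0]).mean())
ta=np.mean(ti,0).astype(np.uint8);sa=np.mean(si,0).astype(np.uint8)
a=np.hstack([ta[244:268,361:391],sa[270:294,278:308]])
cv2.imwrite("pics/z1.png",cv2.resize(a[:,:,::-1],None,fx=13,fy=13,interpolation=cv2.INTER_NEAREST))
r0,d0=ray(t,207,237.7);print(onz(t,207,237.7,.044),onz(s,246,184,.044))
E
```

```text
[[-0.001 -0.415 -0.91 ]
 [-0.001 -0.91   0.415]
 [-1.     0.001 -0.   ]]
0.4150595238095238
[0.57265287 0.21115005 0.044     ] [0.57417033 0.20787522 0.044     ]
```

View pics/z1.png

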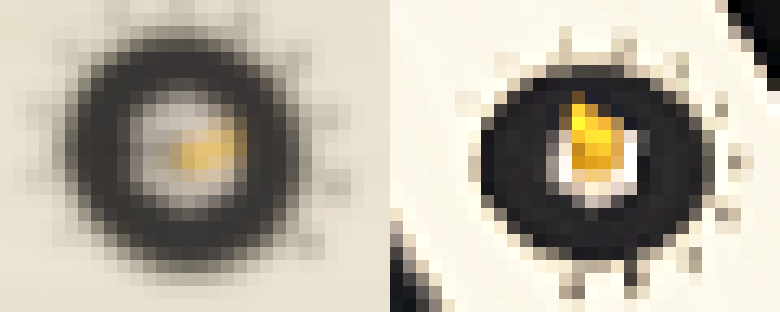

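```bash
python3 - <<'E'
from h import *
t=pickle.load(open("top0.pkl","rb"));s=pickle.load(open("side0.pkl","rb"))
for n,S,(u0,v0,u1,v1) in(("top",t,(361,244,391,268)),("side",s,(278,270,308,296))):
    p=S["pixels"][v0:v1,u0:u1].astype(float)
    # dial: dark blob filled
    g=p.min(-1); dark=(p.max(-1)<140).astype(np.uint8)
    c,_=cv2.findContours(dark,cv2.RETR_EXTERNAL,cv2.CHAIN_APPROX_NONE); c=max([x for x in c if x[:,0].min()>1 and x[:,0].max()<28],key=cv2.contourArea)
    # cast contour to plane
    W=np.array([onz(S,u0+x,v0+y,.065)[:2] for x,y in c[:,0]]); e=cv2.minEnclosingCircle((W*1000).astype(np.float32)); el=cv2.fitEllipse((W*1000).astype(np.float32))
    ctr=np.array(el[0])/1000; print(n,"dial",ctr,el[1])
    tip=proj(S,[*ctr,.082]);base=proj(S,[*ctr,.065]); print(" base px",np.round(np.array(base)-[u0,v0],2),"tip px",np.round(np.array(tip)-[u0,v0],2))
    w=np.clip((p[...,0]-p[...,2])-30,0,None)
    ys,xs=np.nonzero(w>25)
    for y in range(ys.min(),ys.max()+1): print("  ",y,xs.min(),[int(w[y,x]) for x in range(xs.min(),xs.max()+1)],[int(p[y,x].mean()) for x in range(xs.min(),xs.max()+1)])
    yy,xx=np.mgrid[:w.shape[0],:w.shape[1]];m=w>25;ww=w*m
    cu,cv_=(ww*xx).sum()/ww.sum(),(ww*yy).sum()/ww.sum(); print(" cen",cu,cv_, "on .082 rel axis mm",((onz(S,u0+cu,v0+cv_,.082)[:2]-ctr)*1000).round(2))
    # world dirs in px/mm
    print(" dx px",(np.array(proj(S,[ctr[0]+.01,ctr[1],.082]))-tip).round(2)," dy px",(np.array(proj(S,[ctr[0],ctr[1]+.01,.082]))-tip).round(2))
E
```

```text
top dial [ 0.51146622 -0.23909358] (45.396751403808594, 46.19440841674805)
 base px [13.66 11.27] tip px [15.15 10.53]
   10 13 [2, 19, 32, 51, 56, 27] [167, 183, 193, 184, 161, 104]
   11 13 [31, 70, 83, 84, 71, 34] [151, 169, 179, 180, 166, 111]
   12 13 [37, 74, 75, 55, 36, 13] [150, 163, 178, 187, 176, 116]
 cen 15.513480392156863 11.136029411764707 on .082 rel axis mm [-1.6  -0.83]
 dx px [-0.3  -3.81]  dy px [-3.82  0.09]
side dial [ 0.51202161 -0.24009227] (47.7971076965332, 48.772098541259766)
 base px [15.28 12.13] tip px [15.54  8.79]
   7 13 [0, 27, 0, 0, 0] [41, 72, 34, 36, 40]
   8 13 [14, 170, 116, 0, 0] [66, 174, 130, 53, 37]
   9 13 [28, 169, 172, 159, 61] [93, 187, 173, 162, 132]
   10 13 [15, 178, 172, 170, 102] [187, 165, 178, 180, 170]
   11 13 [10, 141, 172, 171, 119] [225, 119, 160, 167, 156]
   12 13 [0, 161, 170, 173, 97] [248, 127, 133, 142, 172]
   13 13 [0, 55, 94, 85, 3] [250, 198, 188, 190, 237]
 cen 15.188723835246455 10.427076299797434 on .082 rel axis mm [-3.52 -4.13]
 dx px [ 3.1  -1.43]  dy px [-1.79 -2.7 ]
```

The dial axis comes out at about (0.512, -0.240), and the spindle's flat faces about +27° yaw in both views. The riser yaw is +5.5°. The handle head is at about (0.572, 0.210), which matches the riser geometry.

```bash
cat >> h.py <<'E'
def go(p,yaw):
    "tool-frame shift and spin for world TCP target p, tool-y yaw in deg (mod 180 free)"
    from plant import manip
    st=manip.read_state();M=R.from_quat(st["tcp_rot"],scalar_first=True).as_matrix()
    d=M.T@(np.array(p)-st["position"]); cur=np.degrees(np.arctan2(M[1,1],M[0,1]))
    dy=yaw-cur; print("t",round(st["clock"],2),"pos",st["position"].round(4),"yaw",cur.round(2),"tilt",M[:,0].round(3),"q",st["joint_positions"].round(2),"F",st["ft_force"].round(1),"w",round(st["gripper_width"]*88,1))
    print("shift",d.round(4),"spin options",[round(-(dy+k),2) for k in(-360,-180,0,180,360)])
E
python3 -c "
from h import *
go([.572,.210,.16],-84.5)"
```

```text
t 0.4 pos [0.28   0.6141 0.2404] yaw -114.51 tilt [-0. -0. -1.] q [ 1.43  0.36  0.01 -0.   -1.22 -0.29] F [ 0.4 -0.4  0.7] w 88.1
shift [ 0.0805  0.2465 -0.4333] spin options [np.float64(329.99), np.float64(149.99), np.float64(-30.01), np.float64(-210.01), np.float64(-390.01)]
```

Emit:
jog_arm([
  [0.003, 0.01, -0.02, -2],
  [0.01, 0.03, -0.055, -5],
  [0.018, 0.05, -0.09, -8],
  [0.024, 0.07, -0.125, -11],
  [0.03, 0.09, -0.16, -14],
  [0.036, 0.11, -0.195, -17],
  [0.042, 0.13, -0.23, -20],
  [0.05, 0.15, -0.265, -23],
  [0.056, 0.17, -0.3, -26],
  [0.06, 0.19, -0.335, -28],
], hand=0.7)

```text
clock: 1.23
position: [0.5066, 0.3004, 0.1801]
tcp_rot: [-0.023, -0.707, -0.023, 0.707]
ft_force: [-0.1, 0.8, 0.6]
gripper_width: 0.702
```

```bash
python3 -c "
from h import *
go([.572,.210,.11],-84.5)"
```

```text
t 1.23 pos [0.5066 0.3004 0.1801] yaw -86.33 tilt [-0. -0. -1.] q [ 0.87  0.26 -0.27 -0.   -1.04  0.77] F [-0.1  0.8  0.6] w 61.7
shift [ 0.0701  0.0944 -0.0595] spin options [np.float64(358.17), np.float64(178.17), np.float64(-1.83), np.float64(-181.83), np.float64(-361.83)]
```

Emit:
jog_arm([
  [0.007, 0.015, -0.01, 0],
  [0.018, 0.035, -0.022, -0.5],
  [0.03, 0.055, -0.035, -1],
  [0.045, 0.075, -0.048, -1.5],
  [0.058, 0.088, -0.056, -1.8],
  [0.066, 0.094, -0.0595, -1.8],
  [0.07, 0.0944, -0.0595, -1.8],
  [0.07, 0.0944, -0.0595, -1.8],
  [0.07, 0.0944, -0.0595, -1.8],
  [0.07, 0.0944, -0.0595, -1.8],
])

```text
clock: 2.07
position: [0.572, 0.2111, 0.1111]
tcp_rot: [0.034, 0.707, 0.034, -0.706]
ft_force: [-0.3, 0.1, 0.1]
gripper_width: 0.697
```

```bash
python3 -c "
from h import *
from plant import manip
go([.572,.210,.043],-84.5)
s=manip.snapshot('side');crop(s,180,110,320,220,5,'pics/s1.png')"
```

```text
t 2.07 pos [0.572  0.2111 0.1111] yaw -84.47 tilt [ 0.001  0.001 -1.   ] q [ 0.67  0.36 -0.3   0.   -0.9   0.99] F [-0.3  0.1  0.1] w 61.4
shift [0.0681 0.0011 0.0002] spin options [np.float64(360.03), np.float64(180.03), np.float64(0.03), np.float64(-179.97), np.float64(-359.97)]
```

View pics/s1.png

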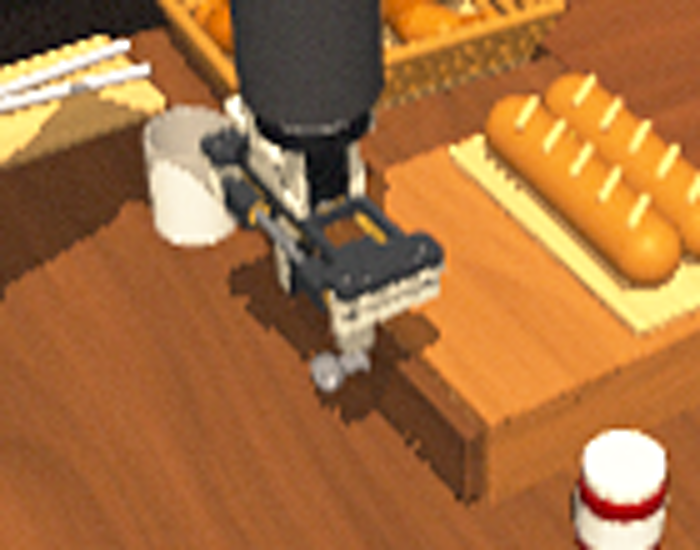

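The gripper (crop 350,260) sits above the handle head (crop 325,370), and the mug is well clear. Descending and gripping.

Emit:
jog_arm([
  [0.008, 0.001, 0, 0],
  [0.02, 0.001, 0, 0],
  [0.034, 0.001, 0, 0],
  [0.048, 0.001, 0, 0],
  [0.058, 0.001, 0, 0],
  [0.065, 0.001, 0, 0],
  [0.068, 0.001, 0, 0],
  [0.068, 0.001, 0, 0],
  [0.068, 0.001, 0, 0],
  [0.068, 0.001, 0, 0],
])

```text
clock: 2.95
position: [0.5727, 0.2105, 0.0438]
tcp_rot: [0.034, 0.707, 0.035, -0.706]
ft_force: [0.3, -0.3, -0.4]
gripper_width: 0.699
```

Emit:
jog_arm([
  [0, 0, 0, 0],
  [0, 0, 0, 0],
  [0, 0, 0, 0],
  [0, 0, 0, 0],
  [0, 0, 0, 0],
  [0, 0, 0, 0],
  [0, 0, 0, 0],
  [0, 0, 0, 0],
  [0, 0, 0, 0],
  [0, 0, 0, 0],
], hand=0, grip_force=30)

```text
clock: 3.78
position: [0.573, 0.2115, 0.0439]
tcp_rot: [0.033, 0.707, 0.035, -0.705]
ft_force: [-1.5, 5.2, -0.4]
gripper_width: 0.293
```

```bash
python3 -c "
from h import *
M=np.array([np.cos(np.radians(5.5)),np.sin(np.radians(5.5))])
p=np.array([.572,.210])-.165*M
print(p);go([*p,.043],-84.5)"
```

```text
[0.40775963 0.19418545]
t 3.78 pos [0.573  0.2115 0.0439] yaw -84.44 tilt [ 0.003  0.003 -1.   ] q [ 0.67  0.44 -0.36 -0.   -0.76  1.  ] F [-1.5  5.2 -0.4] w 25.8
shift [0.0004 0.0012 0.1662] spin options [np.float64(360.06), np.float64(180.06), np.float64(0.06), np.float64(-179.94), np.float64(-359.94)]
```

Emit:
jog_arm([
  [0, 0.001, 0.006, 0],
  [0, 0.001, 0.018, 0],
  [0, 0.001, 0.034, 0],
  [0, 0.001, 0.052, 0],
  [0, 0.001, 0.07, 0],
  [0, 0.001, 0.088, 0],
  [0, 0.001, 0.106, 0],
  [0, 0.001, 0.124, 0],
  [0, 0.001, 0.14, 0],
  [0, 0.001, 0.15, 0],
])

```text
clock: 4.62
position: [0.4236, 0.1974, 0.044]
tcp_rot: [0.033, 0.708, 0.037, -0.704]
ft_force: [0.6, 6.2, -4.3]
gripper_width: 0.29
```

Emit:
jog_arm([
  [0, 0, 0.006, 0],
  [0, 0, 0.01, 0],
  [0, 0, 0.013, 0],
  [0, 0, 0.014, 0],
  [0, 0, 0.014, 0],
  [0, 0, 0.014, 0],
  [0, 0, 0.014, 0],
  [0, 0, 0.014, 0],
  [0, 0, 0.014, 0],
  [0, 0, 0.014, 0],
])

```text
clock: 5.45
position: [0.4099, 0.1962, 0.0439]
tcp_rot: [0.033, 0.708, 0.037, -0.704]
ft_force: [0.1, 2.5, -1.4]
gripper_width: 0.291
```

```bash
python3 -c "
from h import *
from plant import manip
go([.408,.194,.16],-84.5)
s=manip.snapshot('top');crop(s,130,110,330,310,4,'pics/t2.png')"
```

```text
t 5.45 pos [0.4099 0.1962 0.0439] yaw -84.4 tilt [ 0.006  0.006 -1.   ] q [ 0.88  0.23 -0.72  0.   -0.61  0.79] F [ 0.1  2.5 -1.4] w 25.6
shift [-0.1161  0.0014  0.0014] spin options [np.float64(360.1), np.float64(180.1), np.float64(0.1), np.float64(-179.9), np.float64(-359.9)]
```

View pics/t2.png

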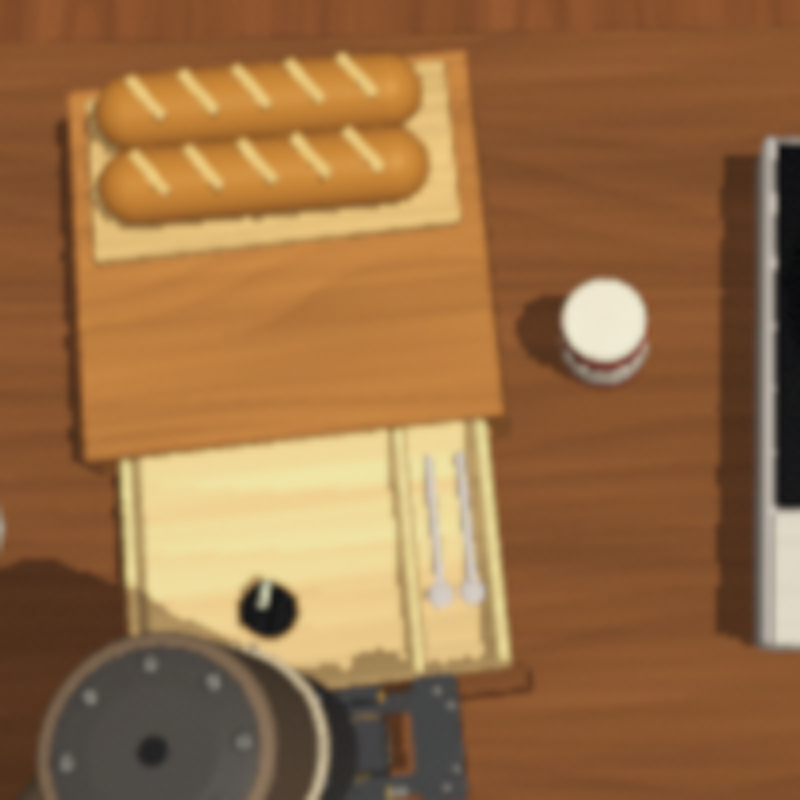

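The drawer is out about 163 mm. The knob is in view at crop (268,607), with the white line pointing up in the image. Releasing and lifting.

Emit:
jog_arm([
  [0, 0, 0, 0],
  [0, 0, 0, 0],
  [0, 0, 0, 0],
  [0, 0, 0, 0],
  [0, 0, 0, 0],
  [-0.02, 0, 0, 0],
  [-0.05, 0, 0, 0],
  [-0.08, 0, 0, 0],
  [-0.11, 0, 0, 0],
  [-0.12, 0, 0, 0],
], hand=0.6)

```text
clock: 6.33
position: [0.4107, 0.1965, 0.1681]
tcp_rot: [0.032, 0.71, 0.038, -0.703]
ft_force: [0.9, 0.4, -0.1]
gripper_width: 0.597
```

```bash
python3 - <<'E'
from h import *
from plant import manip
go([.408,.194,.16],-84.5)
for n in("top","side"):
    s=manip.snapshot(n);pickle.dump(s,open(n+"1.pkl","wb"))
t=pickle.load(open("top1.pkl","rb"));s=pickle.load(open("side1.pkl","rb"))
print(onz(t,130+268/4,110+607/4,.04))
a=t["pixels"][240:285,170:225];c=proj(s,onz(t,197,261.7,.04));print(c)
u,v=int(c[0]),int(c[1]);b=s["pixels"][v-22:v+23,u-27:u+28]
cv2.imwrite("pics/k1.png",cv2.resize(np.hstack([a,b])[:,:,::-1],None,fx=7,fy=7,interpolation=cv2.INTER_NEAREST))
E
```

```text
t 6.33 pos [0.4107 0.1965 0.1681] yaw -84.36 tilt [ 0.01   0.009 -1.   ] q [ 0.88  0.05 -0.57  0.   -0.94  0.79] F [ 0.9  0.4 -0.1] w 52.6
shift [0.0081 0.0023 0.003 ] spin options [np.float64(360.14), np.float64(180.14), np.float64(0.14), np.float64(-179.86), np.float64(-359.86)]
[0.50803839 0.2378057  0.04      ]
(np.float64(225.93476554223707), np.float64(185.5514542407729))
```

View pics/k1.png

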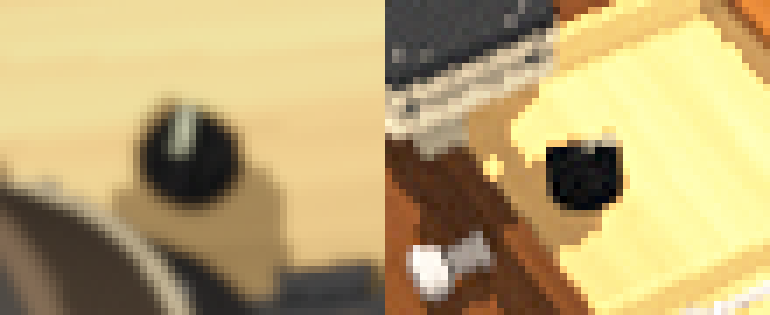

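The knob is in the top view at (196,261), with its white line running up and slightly right. Next I'll measure its centre and angle.

```bash
python3 - <<'E'
from h import *
t=pickle.load(open("top1.pkl","rb"));s=pickle.load(open("side1.pkl","rb"))
p=t["pixels"][250:274,184:210].astype(int)
print("side")
for y in range(3,17): print(y+250,[int(x) for x in p[y,:,2]][2:24])
# white mask: low saturation vs yellow wood & not dark
sat=p.max(-1)-p.min(-1); br=p.mean(-1)
m=((sat<60)&(br>75)).astype(np.uint8)
print(m[3:18,2:24])
W=cloud(t)
print((W[252:272,190:204,2]*1000).astype(int))
E
```

```text
side
253 [157, 157, 157, 157, 157, 155, 150, 140, 139, 143, 152, 155, 155, 156, 157, 157, 157, 157, 157, 157, 157, 156]
254 [158, 158, 158, 158, 156, 150, 134, 115, 108, 120, 140, 145, 140, 145, 151, 154, 155, 156, 155, 155, 154, 154]
255 [158, 158, 158, 156, 149, 133, 109, 88, 83, 108, 138, 133, 110, 115, 130, 142, 148, 151, 151, 150, 150, 149]
256 [157, 157, 155, 150, 133, 108, 83, 60, 66, 117, 150, 126, 77, 67, 89, 112, 131, 142, 146, 146, 145, 144]
257 [153, 152, 150, 139, 111, 82, 58, 38, 66, 128, 157, 115, 51, 29, 45, 71, 101, 125, 137, 140, 141, 140]
258 [149, 148, 145, 130, 94, 59, 37, 31, 73, 135, 161, 109, 38, 24, 29, 40, 64, 96, 122, 135, 139, 139]
259 [145, 144, 137, 115, 76, 40, 27, 34, 80, 134, 153, 99, 31, 22, 27, 28, 39, 64, 104, 133, 140, 141]
260 [143, 140, 128, 95, 55, 29, 27, 43, 91, 133, 135, 84, 28, 23, 27, 27, 30, 49, 94, 132, 141, 142]
261 [144, 141, 127, 86, 43, 27, 25, 43, 87, 118, 106, 60, 25, 26, 27, 29, 28, 43, 86, 127, 142, 143]
262 [146, 143, 128, 85, 42, 27, 24, 30, 53, 70, 60, 36, 23, 27, 29, 27, 27, 36, 73, 115, 137, 143]
263 [147, 145, 130, 88, 43, 
[... 6527 characters left out ...]
    18                   17]
 [                  17                   15                   17
                    14                   21                   22
                    15                   22                   19
                    17                   17                   19
                    19                   17]
 [                  17                   22                   15
                    16                   20                   16
                    12                   14                   21
                    20                   16                   18
                    19                   18]]<stdin>:11: RuntimeWarning: invalid value encountered in cast
```

Depth shows the bar clearly, with its top at about 49 mm as specified. I'll get the axis from points above 42 mm, and the white line as a check.

```bash
python3 - <<'E'
from h import *
t=pickle.load(open("top1.pkl","rb"));W=cloud(t)
sub=W[250:274,186:206];uu,vv=np.meshgrid(np.arange(186,206),np.arange(250,274))
m=sub[...,2]>.0415
pts=np.array([onz(t,u,v,.049)[:2] for u,v in zip(uu[m],vv[m])])
c=pts.mean(0);ev,E=np.linalg.eigh(np.cov((pts-c).T));print("bar",c,np.degrees(np.arctan2(E[1,1],E[0,1])),np.sqrt(ev*12)*1000)
print(cv2.minAreaRect((pts*1000).astype(np.float32)))
m2=(sub[...,2]>.027)&(sub[...,2]<.0415)
hm=(sub[...,2]>.027)
# hub outline
q=np.array([onz(t,u,v,.035)[:2] for u,v in zip(uu[hm],vv[hm])]);print("circle",cv2.minEnclosingCircle((q*1000).astype(np.float32)),q.mean(0))
p=t["pixels"][250:274,186:206].astype(float);rows=range(6,12);x=[];
for r in rows:
    w=np.clip(p[r,6:13,2]-30,0,None);u=186+6+(w*np.arange(7)).sum()/w.sum();x.append(onz(t,u,250+r,.049)[:2])
x=np.array(x);k=np.polyfit(x[:,0],x[:,1],1);print("white yaw",np.degrees(np.arctan(k[0])),x[[0,-1]])
E
```

```text
bar [0.5045866  0.24155306] 155.21651655825252 [18.09104855 49.84973266]
((498.83123779296875, 244.20616149902344), (21.14518165588379, 56.414546966552734), 61.437416076660156)
circle ((500.02972412109375, 246.69174194335938), 29.938312530517578) [0.50612213 0.24029858]
white yaw -1.4007836668407148 [[0.52268017 0.24057023]
 [0.50923841 0.24083448]]
```

```bash
python3 - <<'E'
from h import *
t=pickle.load(open("top1.pkl","rb"));W=cloud(t)
m=np.zeros((420,560),np.uint8);m[254:269,188:203]=(W[254:269,188:203,2]>.0415)
k,l,st,_=cv2.connectedComponentsWithStats(m);i=1+st[1:,4].argmax();vv,uu=np.nonzero(l==i);print(st[i])
pts=np.array([onz(t,u,v,.049)[:2] for u,v in zip(uu,vv)])
c=pts.mean(0);ev,E=np.linalg.eigh(np.cov((pts-c).T));print("bar",c,np.degrees(np.arctan(E[1,1]/E[0,1])),np.sqrt(ev*12)*1000)
h=np.zeros((420,560),np.uint8);h[252:271,186:206]=(W[252:271,186:206,2]>.027)
k,l,st,_=cv2.connectedComponentsWithStats(h);i=1+st[1:,4].argmax();vv,uu=np.nonzero(l==i);print(st[i])
q=np.array([onz(t,u,v,.037)[:2] for u,v in zip(uu,vv)]);print("hub",q.mean(0),np.ptp(q,axis=0))
p=t["pixels"].astype(float);x=[]
for r in range(257,262):
    w=np.clip(p[r,193:199,2]-32,0,None);x.append(onz(t,193+(w*np.arange(6)).sum()/w.sum(),r,.049)[:2])
x=np.array(x);k=np.polyfit(x[:,0],x[:,1],1);print("white yaw",np.degrees(np.arctan(k[0])),x[[0,-1]])
E
```

```text
[192 255   8  14  69]
bar [0.50763867 0.23953789] -10.945667721036243 [13.28975258 37.70275485]
[190 255  15  15 177]
hub [0.50693759 0.23889837] [0.03826565 0.03831946]
white yaw -7.698411364465958 [[0.51995676 0.23939885]
 [0.5092379  0.24081321]]
```

The bar measures 13.3 x 37.7 mm (expected 12 x 38). It is centred near (0.507, 0.239) with yaw about -9.5°, 72 mm behind the front, which fits the given range.

```bash
python3 -c "
from h import *
go([.507,.2395,.09],-99.5)"
```

```text
t 6.43 pos [0.4102 0.1964 0.1663] yaw -84.38 tilt [ 0.009  0.01  -1.   ] q [ 0.88  0.05 -0.57  0.   -0.94  0.79] F [ 0.3 -0.2 -0.9] w 52.9
shift [ 0.0776 -0.0328 -0.0998] spin options [np.float64(375.12), np.float64(195.12), np.float64(15.12), np.float64(-164.88), np.float64(-344.88)]
```

Emit:
jog_arm([
  [0.002, -0.003, -0.01, 2],
  [0.008, -0.009, -0.03, 5],
  [0.018, -0.017, -0.054, 9],
  [0.032, -0.025, -0.076, 12],
  [0.05, -0.03, -0.092, 14],
  [0.064, -0.0325, -0.099, 15],
  [0.074, -0.0328, -0.0998, 15.1],
  [0.0776, -0.0328, -0.0998, 15.1],
  [0.0776, -0.0328, -0.0998, 15.1],
  [0.0776, -0.0328, -0.0998, 15.1],
])

```text
clock: 7.27
position: [0.5066, 0.2392, 0.09]
tcp_rot: [-0.062, 0.707, -0.055, -0.702]
ft_force: [0.3, 0.1, 0.4]
gripper_width: 0.601
```

```bash
python3 -c "
from h import *
from plant import manip
go([.507,.2395,.051],-99.5)
s=manip.snapshot('side');crop(s,180,120,290,230,6,'pics/s3.png')"
```

```text
t 7.27 pos [0.5066 0.2392 0.09  ] yaw -99.47 tilt [ 0.009  0.009 -1.   ] q [ 0.79  0.31 -0.44 -0.   -0.8   0.62] F [0.3 0.1 0.4] w 52.8
shift [ 0.039   0.     -0.0001] spin options [np.float64(360.03), np.float64(180.03), np.float64(0.03), np.float64(-179.97), np.float64(-359.97)]
```

View pics/s3.png

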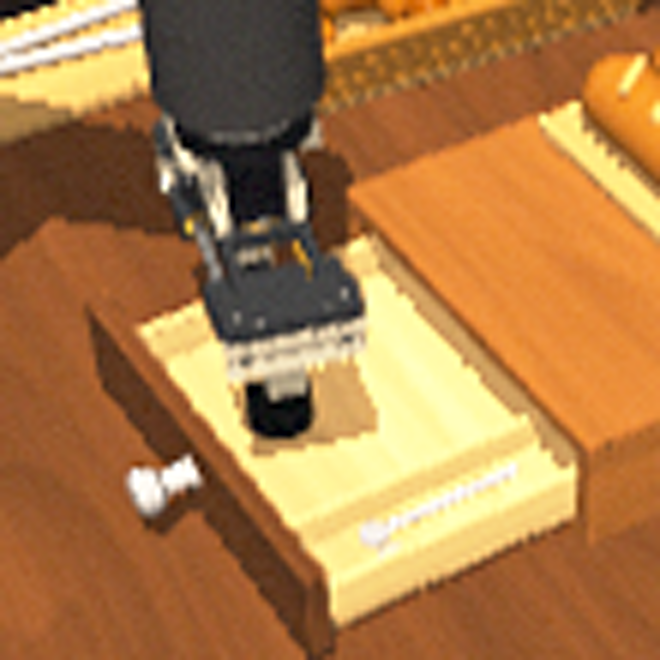

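The gripper is over the knob (crop 280,410). Descending, then closing on the bar.

Emit:
jog_arm([
  [0.006, 0, 0, 0],
  [0.014, 0, 0, 0],
  [0.024, 0, 0, 0],
  [0.032, 0, 0, 0],
  [0.037, 0, 0, 0],
  [0.039, 0, 0, 0],
  [0.039, 0, 0, 0],
  [0.039, 0, 0, 0],
  [0.039, 0, 0, 0],
  [0.039, 0, 0, 0],
])

```text
clock: 8.15
position: [0.5075, 0.2401, 0.052]
tcp_rot: [-0.062, 0.708, -0.054, -0.701]
ft_force: [-0.8, 0.7, -0.1]
gripper_width: 0.602
```

Emit:
jog_arm([
  [0, 0, 0, 0],
  [0, 0, 0, 0],
  [0, 0, 0, 0],
  [0, 0, 0, 0],
  [0, 0, 0, 0],
  [0, 0, 0, 0],
  [0, 0, 0, 0],
  [0, 0, 0, 0],
  [0, 0, 0, 0],
  [0, 0, 0, 0],
], hand=0, grip_force=20)

```text
clock: 8.98
position: [0.5075, 0.24, 0.052]
tcp_rot: [-0.062, 0.708, -0.054, -0.701]
ft_force: [0.3, -0.3, 1.8]
gripper_width: 0.134
```

```bash
python3 -c "
from h import *
from plant import manip
go([.507,.2395,.16],-99.5)
s=manip.snapshot('side');crop(s,180,120,290,230,6,'pics/s4.png')"
```

```text
t 8.98 pos [0.5075 0.24   0.052 ] yaw -99.45 tilt [ 0.01  0.01 -1.  ] q [ 0.79  0.36 -0.48  0.   -0.72  0.62] F [ 0.3 -0.3  1.8] w 11.8
shift [-0.108  -0.0007 -0.0005] spin options [np.float64(360.05), np.float64(180.05), np.float64(0.05), np.float64(-179.95), np.float64(-359.95)]
```

View pics/s4.png

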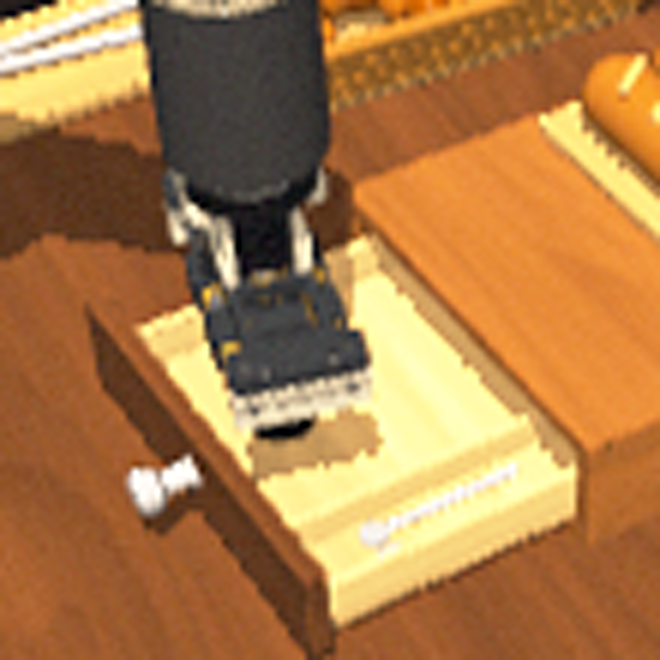

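The width is 11.8 mm, so the bar is gripped. Lifting.

Emit:
jog_arm([
  [-0.004, 0, 0, 0],
  [-0.012, 0, 0, 0],
  [-0.024, 0, 0, 0],
  [-0.038, 0, 0, 0],
  [-0.052, 0, 0, 0],
  [-0.066, 0, 0, 0],
  [-0.08, 0, 0, 0],
  [-0.094, 0, 0, 0],
  [-0.104, 0, 0, 0],
  [-0.108, 0, 0, 0],
])

```text
clock: 9.87
position: [0.507, 0.2394, 0.1623]
tcp_rot: [-0.063, 0.709, -0.054, -0.701]
ft_force: [0.8, 0.5, -0.2]
gripper_width: 0.135
```

```bash
python3 -c "
from h import *
from plant import manip
go([.5117,-.2396,.16],-63)
s=manip.snapshot('side');a=s['pixels'][100:210,180:290]
t=manip.snapshot('top');c=t['pixels'][200:310,150:260]
cv2.imwrite('pics/s5.png',cv2.resize(np.hstack([a,c])[:,:,::-1],None,fx=3.6,fy=3.6,interpolation=cv2.INTER_CUBIC))"
```

```text
t 9.87 pos [0.507  0.2394 0.1623] yaw -99.44 tilt [ 0.013  0.012 -1.   ] q [ 0.79  0.23 -0.36  0.   -0.96  0.62] F [ 0.8  0.5 -0.2] w 11.9
shift [-0.0035  0.4718 -0.0832] spin options [np.float64(323.56), np.float64(143.56), np.float64(-36.44), np.float64(-216.44), np.float64(-396.44)]
```

View pics/s5.png

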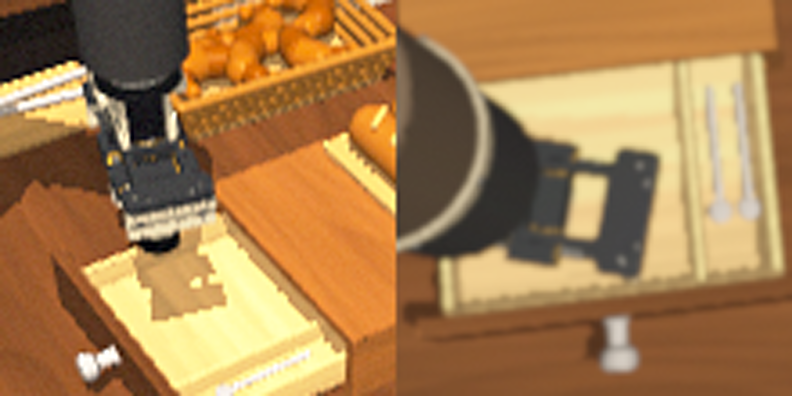

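The knob is held clear of the open drawer. Traversing to the warmer.

Emit:
jog_arm([
  [0, 0.012, -0.002, 0],
  [0, 0.036, -0.006, -2],
  [0, 0.066, -0.011, -4],
  [0, 0.1, -0.017, -7],
  [0, 0.135, -0.023, -10],
  [0, 0.17, -0.029, -13],
  [0, 0.205, -0.035, -16],
  [0, 0.24, -0.041, -19],
  [0, 0.275, -0.047, -22],
  [0, 0.31, -0.053, -25],
])

```text
clock: 10.8
position: [0.5068, -0.0773, 0.1565]
tcp_rot: [0.093, 0.705, 0.1, -0.696]
ft_force: [0.7, 0.6, -0.9]
gripper_width: 0.136
```

```bash
python3 -c "
from h import *
go([.5117,-.2396,.13],-63)"
```

```text
t 10.8 pos [ 0.5068 -0.0773  0.1565] yaw -74.3 tilt [ 0.01   0.011 -1.   ] q [ 0.23  0.16 -0.46 -0.01 -0.94  1.63] F [ 0.7  0.6 -0.9] w 12.0
shift [0.0247 0.1578 0.0395] spin options [np.float64(348.7), np.float64(168.7), np.float64(-11.3), np.float64(-191.3), np.float64(-371.3)]
```

Emit:
jog_arm([
  [0.002, 0.02, 0.005, -2],
  [0.005, 0.05, 0.012, -4],
  [0.009, 0.085, 0.021, -6],
  [0.014, 0.115, 0.029, -8],
  [0.019, 0.138, 0.035, -10],
  [0.022, 0.15, 0.038, -11],
  [0.024, 0.156, 0.039, -11.3],
  [0.0247, 0.158, 0.0395, -11.3],
  [0.0247, 0.158, 0.0395, -11.3],
  [0.0247, 0.158, 0.0395, -11.3],
])

```text
clock: 11.63
position: [0.5116, -0.2393, 0.1298]
tcp_rot: [0.162, 0.692, 0.168, -0.683]
ft_force: [0.0, 0.4, 0.2]
gripper_width: 0.134
```

```bash
python3 - <<'E'
from h import *
from plant import manip
go([.5117,-.2396,.117],-63)
s=manip.snapshot('side');t=manip.snapshot('top')
pickle.dump(s,open('side2.pkl','wb'));pickle.dump(t,open('top2.pkl','wb'))
a=s['pixels'][230:320,240:350];c=t['pixels'][210:300,320:430]
cv2.imwrite('pics/s6.png',cv2.resize(np.hstack([a,c])[:,:,::-1],None,fx=3.6,fy=3.6,interpolation=cv2.INTER_CUBIC))
E
```

```text
t 11.63 pos [ 0.5116 -0.2393  0.1298] yaw -63.01 tilt [ 0.01   0.012 -1.   ] q [-0.1   0.27 -0.38 -0.02 -0.91  2.15] F [0.  0.4 0.2] w 11.8
shift [0.0128 0.0004 0.0003] spin options [np.float64(359.99), np.float64(179.99), np.float64(-0.01), np.float64(-180.01), np.float64(-360.01)]
```

View pics/s6.png

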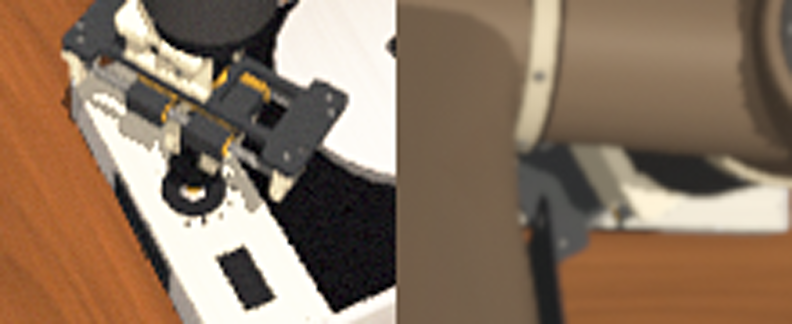

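```bash
python3 - <<'E'
from h import *
s=pickle.load(open('side2.pkl','rb'))
c=(.5116,-.2393)
im=cv2.resize(s['pixels'][250:300,265:325,::-1],None,fx=12,fy=12,interpolation=cv2.INTER_CUBIC)
for z,r,col in((.0968,.02,(0,255,0)),(.1128,.02,(0,200,255))):
    P=np.array([proj(s,[c[0]+r*np.cos(a),c[1]+r*np.sin(a),z]) for a in np.linspace(0,6.28,60)])
    cv2.polylines(im,[((P-[265,250]+.5)*12).astype(np.int32)],True,col,1)
P=np.array([proj(s,[.5117+.023*np.cos(a),-.2396+.023*np.sin(a),.065]) for a in np.linspace(0,6.28,60)])
cv2.polylines(im,[((P-[265,250]+.5)*12).astype(np.int32)],True,(255,0,255),1)
cv2.imwrite('pics/s7.png',im)
E
```

```text
(no output)
```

View pics/s7.png

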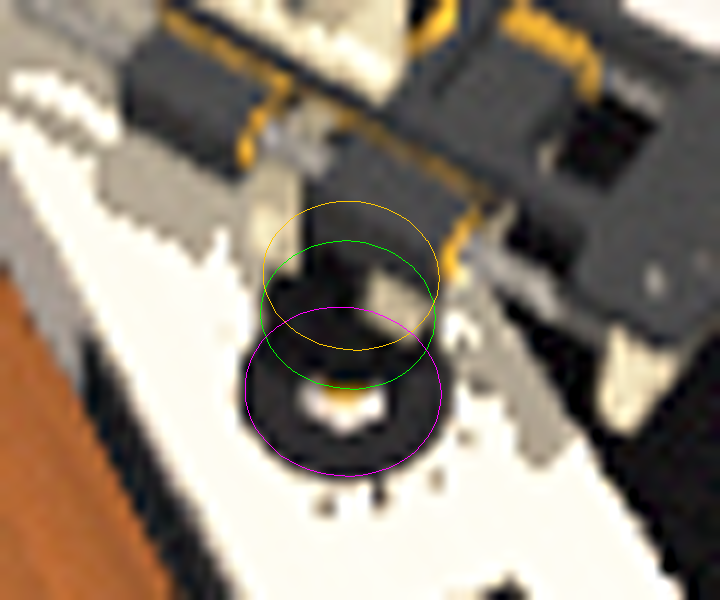

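Knob and dial outlines agree with the kinematics to about 1 mm. Descending to see whether the bore catches.

Emit:
jog_arm([
  [0.003, 0.0002, 0.0008, 0],
  [0.006, 0.0002, 0.0008, 0],
  [0.009, 0.0002, 0.0008, 0],
  [0.011, 0.0002, 0.0008, 0],
  [0.013, 0.0002, 0.0008, 0],
  [0.014, 0.0002, 0.0008, 0],
  [0.015, 0.0002, 0.0008, 0],
  [0.016, 0.0002, 0.0008, 0],
  [0.017, 0.0002, 0.0008, 0],
  [0.017, 0.0002, 0.0008, 0],
])

```text
clock: 12.57
position: [0.5115, -0.2394, 0.113]
tcp_rot: [0.162, 0.692, 0.168, -0.683]
ft_force: [-0.4, 0.4, -0.4]
gripper_width: 0.135
```

```bash
python3 -c "
from h import *
from plant import manip
go([.512,-.2399,.11],-63);print(manip.read_state()['wrist_torque'].round(2))"
```

```text
t 12.57 pos [ 0.5115 -0.2394  0.113 ] yaw -62.96 tilt [ 0.01   0.012 -1.   ] q [-0.1   0.29 -0.4  -0.02 -0.87  2.15] F [-0.4  0.4 -0.4] w 11.9
shift [ 0.003   0.0007 -0.0002] spin options [np.float64(360.04), np.float64(180.04), np.float64(0.04), np.float64(-179.96), np.float64(-359.96)]
[-0.12  0.02  0.01]
```

Emit:
jog_arm([
  [0.001, 0.0002, 0, 0],
  [0.001, 0.0002, 0, 0],
  [0.002, 0.0003, 0, 0],
  [0.002, 0.0003, 0, 0],
  [0.003, 0.0003, 0, 0],
  [0.003, 0.0003, 0, 0],
  [0.004, 0.0003, 0, 0],
  [0.004, 0.0003, 0, 0],
  [0.004, 0.0003, 0, 0],
  [0.004, 0.0003, 0, 0],
])

```text
clock: 13.4
position: [0.5116, -0.2396, 0.109]
tcp_rot: [0.162, 0.692, 0.168, -0.683]
ft_force: [-1.0, -0.0, -0.6]
gripper_width: 0.134
```

```bash
python3 -c "
from h import *
from plant import manip
go([.512,-.2399,.11],-63);print(manip.read_state()['wrist_torque'].round(2))"
```

```text
t 13.4 pos [ 0.5116 -0.2396  0.109 ] yaw -62.96 tilt [ 0.01   0.012 -1.   ] q [-0.1   0.3  -0.4  -0.02 -0.86  2.15] F [-1.  -0.  -0.6] w 11.8
shift [-0.001   0.0005 -0.0002] spin options [np.float64(360.04), np.float64(180.04), np.float64(0.04), np.float64(-179.96), np.float64(-359.96)]
[ 0.07  0.15 -0.  ]
```

No vertical force 6 mm past the tip height, so the bore is sliding on. Continuing.

Emit:
jog_arm([
  [0.001, 0, 0, 0],
  [0.002, 0, 0, 0],
  [0.003, 0, 0, 0],
  [0.004, 0, 0, 0],
  [0.005, 0, 0, 0],
  [0.005, 0, 0, 0],
  [0.006, 0, 0, 0],
  [0.006, 0, 0, 0],
  [0.006, 0, 0, 0],
  [0.006, 0, 0, 0],
])

```text
clock: 14.23
position: [0.5116, -0.2395, 0.103]
tcp_rot: [0.162, 0.692, 0.168, -0.683]
ft_force: [-0.6, 0.7, 1.3]
gripper_width: 0.136
```

```bash
python3 -c "
from h import *
from plant import manip
go([.512,-.2399,.10],-63);print(manip.read_state()['wrist_torque'].round(2))"
```

```text
t 14.23 pos [ 0.5116 -0.2395  0.103 ] yaw -62.96 tilt [ 0.01   0.012 -1.   ] q [-0.1   0.31 -0.41 -0.02 -0.85  2.15] F [-0.6  0.7  1.3] w 11.9
shift [ 0.003   0.0005 -0.0001] spin options [np.float64(360.04), np.float64(180.04), np.float64(0.04), np.float64(-179.96), np.float64(-359.96)]
[0.02 0.27 0.02]
```

The knob is home at TCP 0.103, as predicted. Pressing now, with a firmer grip.

Emit:
jog_arm([
  [0.0005, 0, 0, 0],
  [0.001, 0, 0, 0],
  [0.0015, 0, 0, 0],
  [0.002, 0, 0, 0],
  [0.0025, 0, 0, 0],
  [0.003, 0, 0, 0],
  [0.0035, 0, 0, 0],
  [0.0035, 0, 0, 0],
  [0.0035, 0, 0, 0],
  [0.0035, 0, 0, 0],
], grip_force=40)

```text
clock: 15.07
position: [0.5117, -0.2395, 0.0999]
tcp_rot: [0.162, 0.692, 0.168, -0.683]
ft_force: [-3.0, 2.0, 6.2]
gripper_width: 0.13
```

```bash
python3 -c "
from h import *
from plant import manip
go([.512,-.2399,.099],-63);print(manip.read_state()['wrist_torque'].round(2))"
```

```text
t 15.07 pos [ 0.5117 -0.2395  0.0999] yaw -62.95 tilt [ 0.01   0.011 -1.   ] q [-0.1   0.31 -0.41 -0.02 -0.84  2.15] F [-3.   2.   6.2] w 11.4
shift [ 0.0009  0.0005 -0.0001] spin options [np.float64(360.05), np.float64(180.05), np.float64(0.05), np.float64(-179.95), np.float64(-359.95)]
[0.36 0.95 0.04]
```

Emit:
jog_arm([
  [0.0005, -0.0003, 0.0002, 0],
  [0.001, -0.0005, 0.0003, 0],
  [0.001, -0.0005, 0.0003, 0],
  [0.0015, -0.0005, 0.0003, 0],
  [0.0015, -0.0005, 0.0003, 0],
  [0.0015, -0.0005, 0.0003, 0],
  [0.0015, -0.0005, 0.0003, 0],
  [0.0015, -0.0005, 0.0003, 0],
  [0.0015, -0.0005, 0.0003, 0],
  [0.0015, -0.0005, 0.0003, 0],
])

```text
clock: 15.9
position: [0.5118, -0.2395, 0.0997]
tcp_rot: [0.163, 0.692, 0.168, -0.683]
ft_force: [-3.9, 0.5, 12.7]
gripper_width: 0.13
```

```bash
python3 - <<'E'
from h import *
from plant import manip
go([.512,-.2399,.099],-63);print(manip.read_state()['wrist_torque'].round(2))
s=manip.snapshot('side')
a=s['pixels'][240:310,255:335];b=s['pixels'][120:220,180:340]
cv2.imwrite('pics/s8.png',cv2.resize(a[:,:,::-1],None,fx=8,fy=8,interpolation=cv2.INTER_CUBIC))
cv2.imwrite('pics/s9.png',s['pixels'][:,:,::-1])
E
```

```text
t 15.9 pos [ 0.5118 -0.2395  0.0997] yaw -62.92 tilt [ 0.012  0.011 -1.   ] q [-0.1   0.31 -0.41 -0.02 -0.84  2.15] F [-3.9  0.5 12.7] w 11.5
shift [ 0.0007  0.0004 -0.    ] spin options [np.float64(360.08), np.float64(180.08), np.float64(0.08), np.float64(-179.92), np.float64(-359.92)]
[0.62 1.49 0.01]
```

View pics/s8.png

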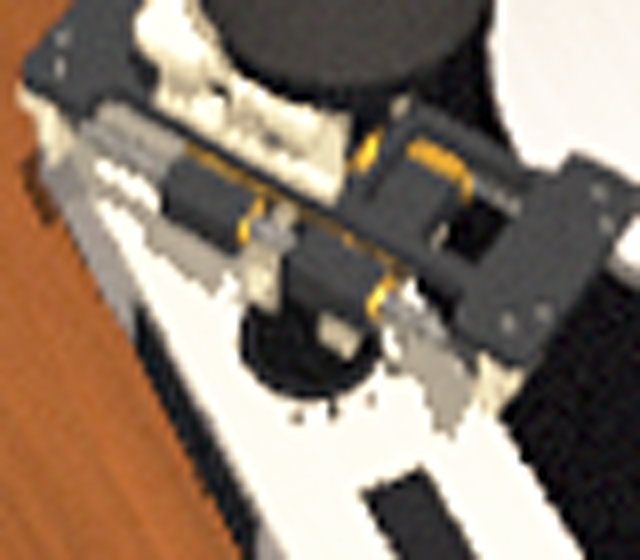

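View pics/s9.png

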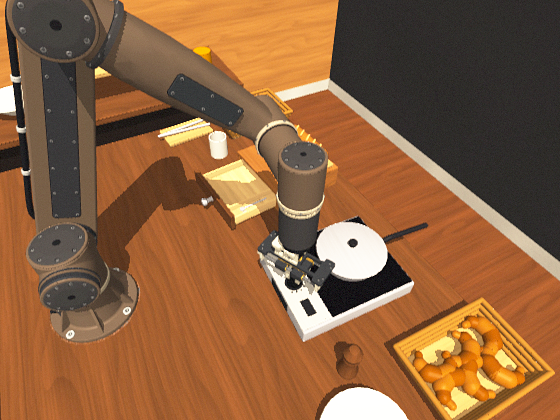

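Wrist force is 12.7 N (the stop is reached at 7 N). The TCP height puts the knob's underside at 66.7 mm against the 67 mm expected, and the drawer is still open. Handing in.

```bash
python3 - <<'E'
from plant import manip
s=manip.read_state();print(s["ft_force"],s["position"]);print(manip.close_job())
E
```

```text
[-3.5887437   1.48652889 13.3483166 ] [ 0.51175789 -0.23952858  0.0996968 ]
the job is handed in; nothing more can be done
None
```

The job is handed in at about 16 s, with the gripper still holding the knob pressed down on the spindle. `close_job` gives no verdict.

**What I did:** I pulled the drawer out about 163 mm by its handle and lifted the knob out by its bar. I turned it about 36° so its bore matched the spindle's flat (flat facing about +27°). It slid on with no vertical force until home at TCP height 0.103 m, and I then pressed it down.

**Last checks:**
- **Press:** the push was about 13 N, where 7 N reaches the stop. The knob's underside worked out at about 66.7 mm, against 67 mm expected when fully home and pressed.
- **Knob:** the tool was tilted about 0.016 rad and turned to within 0.1° of the angle I aimed for.
- **Surroundings:** the last side view shows the drawer open and the pan, mug and mill where they were. The arm hides the jam jar in that view, so I couldn't confirm it visually, but the arm's path stayed well clear of it.

**Disagreements:**
- **Dial centre:** the two cameras differed by about 1 mm.
- **Knob angle:** I read -11° from depth and -8° from its white line, and used -9.5°.
- **Side load:** about 4 N remained on the knob while pressed, and a 0.5 mm shift did not remove it.

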